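# Find the nearly empty tub by its weight

### The arm

A 6-joint arm with a two-finger parallel gripper is mounted at the origin on the work surface. World frame = base frame: x ahead of the robot, y to its left, z up, the work surface at z = 0. Lengths are in m, angles in rad, forces in N, time in s.
With the tool pointing down it reaches from about 0.3 to 0.775 m from the base axis. Payload 14.6 kg.
Tool frame: the origin (TCP) lies on the centre line of the jaws, within the pads' length; the fingertips stand 19 mm ahead of it and the grasp point (between the pads) is the TCP; z points along the fingers, x is the direction in which the jaws open and shut, and the axes are right-handed (so a half turn about z gives the same grasp; the last joint's range is limited). The gripper opens to 94 mm and grips with 3 to 60 N. Pads are 16 mm wide; open, the fingers measure 119 mm over their backs; the gripper's body (75 mm by 177 mm) begins 78 mm behind the grasp point.
Start: joints at [-1.269, 0.3, 1.521, -0, 1.321, -0.067], TCP at [0.198, -0.513, 0.224] pointing down, gripper open.
Joint ranges: [-3.03, 3.03], [-0.79, 2.21], [0.23, 2.52], [-1.04, 4.18], [0, 3.07], [-2.55, 2.55]. Speed limits (rad/s): [2.22, 2.22, 2.57, 3.14, 3.14, 3.14].

### API

Orientations are given as [roll, pitch, yaw] about the fixed x, y, z axes, in that order (R = Rz(yaw) Ry(pitch) Rx(roll)).
In Python, from station import ctrl, imaging gives the robot as it stands.
- The arm moves only by the shell command python3 -m handwheel 'ROWS' [OPENING] [FORCE]. ROWS is JSON, a list that holds one entry, the list of rows, each a list of 4 numbers: the shift along the tool's x, y, z in m, then the turn about the tool's z in rad. A call has 1 to 10 rows; each row shifts and turns the pose as measured when the row begins, along the tool's axes as they then stand; what a row does not reach is not made up. A row lasts 1/10 s, in which the tool goes at most 50 mm and 8.59 degrees, less where a joint would pass 70% of its speed; a pose out of reach is approached as far as the arm can. A call is refused whole if a number of a shift passes 0.05 or a number of a turn 0.15, either way. A call with a gripper value outside its range is refused whole. OPENING is the finger opening in m, from 0 to 0.094, set as the call begins (- or left out, the last holds). The fingers move at their own pace and stop on an object; FORCE is the grip in N (left out, the last holds). Time passes only in rows, so rows that do not move let the fingers close. It gives the time, the measured TCP pose, the force and the opening at its end, in the units of the state.
- ctrl.get_obs(): the state, without advancing time (a new reading comes with each control period).
- imaging.camera(name): name is "scene" or "top"; returns the picture (384x512x3 uint8, red, green, blue); there is no depth.
- imaging.camera_model(name): a dict with "camera_matrix" (3x3 intrinsics, pixels), "k1" (the pictures are not rectified: a ray, as slopes to the right and down, at radius r is drawn at 1 + k1 r^2 times it, then the intrinsics apply), "position" and "attitude" of the camera in the world. Camera axes: x right, y up, looking along -z (the intrinsics and any distortion apply to the point x, -y, -z); pixel columns grow to the right and rows downward; lengths in m; the calibration is good to about 2 mm. A picture is of the moment at which its call begins. camera_model takes no time and is no camera call.
- ctrl.hand_in(): hands the job in, once; it reports no verdict.
The state is a dict: "time_s": time; "qpos": joint angles; "joint_vel": joint speeds; "tau": joint torques, N m; "ee_pos": TCP position; "eef_rot": TCP orientation; "force": force on the tool from outside, world axes, zero at the start; "moment": the same for the moment, N m; "grip_width": finger opening in m.
Only numpy, scipy, OpenCV 4.12 (cv2) and the standard library are available. Lean on these libraries where they do the work, as an engineer would, in place of code of your own. Each camera call takes 0.05 s, during which the arm holds its last target. There are 200 camera calls.

### The job

Two of the three white lidded tubs on the shelf deck are full and one is nearly empty, but only their weight tells which. Heft them, set the nearly empty one gently and upright into the blue refill crate, flat on its floor, and leave the full ones standing where they were (put any you lifted back in its own place). Do not drop the tubs, and do not disturb the tin, the jar or the packet.

Things in the scene. Friction and masses are not known exactly. Their poses are not given: they have to be found in the camera images.
- tub_a: one of three identical opaque white lidded tubs: body 100 x 100 mm, lid 106 x 106 mm, its top 83 mm up; on it an arched grey handle, its bar 90 mm long in the tub's x, 18 mm wide in y, 103 to 119 mm above the underside: pinch it from above across y. Full: 0.7 to 0.85 kg; nearly empty: 0.26 to 0.28 kg; contents shift some 5 mm. Origin: centre of the underside, z up; stands on the deck
- tub_b: one of three identical opaque white lidded tubs: body 100 x 100 mm, lid 106 x 106 mm, its top 83 mm up; on it an arched grey handle, its bar 90 mm long in the tub's x, 18 mm wide in y, 103 to 119 mm above the underside: pinch it from above across y. Full: 0.7 to 0.85 kg; nearly empty: 0.26 to 0.28 kg; contents shift some 5 mm. Origin: centre of the underside, z up; stands on the deck
- tub_c: one of three identical opaque white lidded tubs: body 100 x 100 mm, lid 106 x 106 mm, its top 83 mm up; on it an arched grey handle, its bar 90 mm long in the tub's x, 18 mm wide in y, 103 to 119 mm above the underside: pinch it from above across y. Full: 0.7 to 0.85 kg; nearly empty: 0.26 to 0.28 kg; contents shift some 5 mm. Origin: centre of the underside, z up; stands on the deck
- crate: shallow open blue plastic crate, fixed to the deck, 170 x 170 mm outside, 160 x 160 mm inside, rim 45 mm high, walls and floor 5 mm thick; empty at the start; origin at the centre of its underside on the deck, x and y along its sides, z up
- tin: bystander: food tin 74 mm across, 85 mm tall; origin at the centre of its underside
- jar: bystander: amber jar 68 mm across, 100 mm tall; origin at the centre of its underside
- packet: bystander: cardboard packet 70 x 120 x 50 mm lying flat; origin at the centre of its underside

How it is judged:
At the end, for the whole second after the job is handed in: The nearly empty tub (it presses on the crate with 1 to 4.8 N) is upright (0.1 rad) on the crate's floor, within 45 mm of its centre, origin under 13 mm above the crate's underside; the full tubs stand upright (0.1 rad) within 40 mm of where they started; all are at rest (((horizontal distance between tub_a and crate below 0.045 m and z of tub_a in the frame of crate below 0.013 m and angle between each of tub_a, tub_b, tub_c's own z axis and vertical below 0.1 rad and linear speed of each of tub_a, tub_b, tub_c below 0.02 m/s and contact force between tub_a and crate between 1 and 4.8 N and distance of each of tub_b, tub_c from where it was at the start of the episode below 0.04 m) or (horizontal distance between tub_b and crate below 0.045 m and z of tub_b in the frame of crate below 0.013 m and angle between each of tub_b, tub_a, tub_c's own z axis and vertical below 0.1 rad and linear speed of each of tub_b, tub_a, tub_c below 0.02 m/s and contact force between tub_b and crate between 1 and 4.8 N and distance of each of tub_a, tub_c from where it was at the start of the episode below 0.04 m) or (horizontal distance between tub_c and crate below 0.045 m and z of tub_c in the frame of crate below 0.013 m and angle between each of tub_c, tub_a, tub_b's own z axis and vertical below 0.1 rad and linear speed of each of tub_c, tub_a, tub_b below 0.02 m/s and contact force between tub_c and crate between 1 and 4.8 N and distance of each of tub_a, tub_b from where it was at the start of the episode below 0.04 m))); the robot touches nothing.
It fails at once if a tub is dropped or thrown: it moves faster than 0.6 m/s while no finger touches it ((linear speed of tub_a above 0.6 m/s and contact force between the fingers and tub_a below 0.05 N) or (linear speed of tub_b above 0.6 m/s and contact force between the fingers and tub_b below 0.05 N) or (linear speed of tub_c above 0.6 m/s and contact force between the fingers and tub_c below 0.05 N)).
It fails at once if the tin, the jar or the packet is moved more than 40 mm or tipped (distance of any of tin, jar, packet from where it was at the start of the episode above 0.04 m or angle between any of tin, jar, packet's own z axis and vertical above 0.3 rad).
It also fails if it takes over 70 s, if anything falls off the work surface, if the arm or the gripper's body presses on something with over 40 N, if the wrist force passes 120 N, or if a joint passes its speed limit or range.

## Working session

There is one attempt and no reset: what is moved stays moved. The work goes in short steps, Python scripts to look and compute and a shell command to move; the robot and the scene stay as the last step left them, time stands still between calls to the robot, and variables do not carry over. Pictures are saved under pics/ and viewed, about 8 in all and at most 12, crops included, and the job is handed in when it is done.

```bash
mkdir -p pics; python3 - <<'E'
from station import ctrl, imaging
import cv2
for n in("top","scene"):
    im=imaging.camera(n); cv2.imwrite(f"pics/{n}0.png",im[:,:,::-1]); m=imaging.camera_model(n); print(m)
print(ctrl.get_obs())
E
```

```text
{'camera_matrix': array([[474.52041823,   0.        , 262.39467602],
       [  0.        , 474.52041823, 189.95446054],
       [  0.        ,   0.        ,   1.        ]]), 'k1': -0.1721928577513084, 'position': array([ 0.38879993, -0.00971426,  1.36695043]), 'attitude': array([ 0.18548266,  0.00539127, -1.59986901])}
{'camera_matrix': array([[396.21827767,   0.        , 250.19375478],
       [  0.        , 396.21827767, 185.54573449],
       [  0.        ,   0.        ,   1.        ]]), 'k1': -0.034644407688253144, 'position': array([1.25863734, 0.03431278, 0.81689344]), 'attitude': array([0.68272336, 0.01065424, 1.58400692])}
{'time_s': 0.1, 'qpos': array([-1.26856802e+00,  3.00421421e-01,  1.52150347e+00, -2.95566685e-05,
        1.32066997e+00, -6.65743602e-02]), 'joint_vel': array([-0.0002949 , -0.0012459 , -0.00132737,  0.00117115, -0.00181646,
       -0.00096484]), 'tau': array([ 5.19941077e-04, -5.32648730e+01, -3.53286338e+01,  7.09338533e-02,
        2.34735967e-02, -7.32898320e-05]), 'ee_pos': array([ 0.19821747, -0.51282206,  0.22394639]), 'eef_rot': array([-3.14155455e+00,  1.00189390e-03, -1.20198631e+00]), 'force': array([ 0.66989199, -0.29896362, -0.49969366]), 'moment': array([ 0.02815062, -0.02950454,  0.0426059 ]), 'grip_width': 0.09370696951694069}
```

View pics/top0.png

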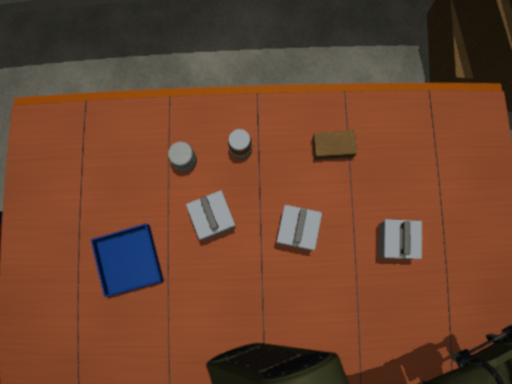

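View pics/scene0.png

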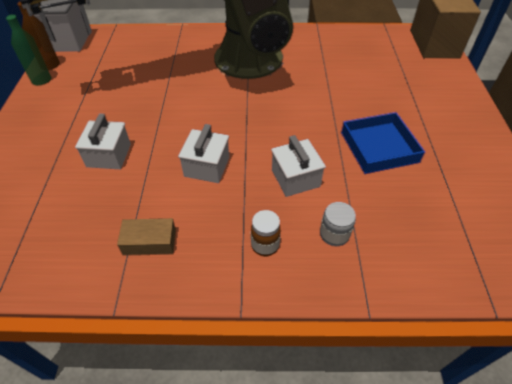

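Top view: tubs at (211,215), (299,228), (403,239); crate at (128,260); tin (181,155), jar (239,142), packet (334,144). The robot base is at the bottom of the picture.

```bash
cat > h.py <<'E'
import numpy as np, cv2
from scipy.spatial.transform import Rotation as R
from station import ctrl, imaging
def ray(n,px):
    m=imaging.camera_model(n); K=np.array(m["camera_matrix"]); k=m["k1"]
    u=cv2.undistortPoints(np.array(px,float).reshape(-1,1,2),K,np.array([k,0,0,0.]))[:,0]
    d=np.c_[u[:,0],-u[:,1],-np.ones(len(u))]@R.from_euler('xyz',m["attitude"]).as_matrix().T
    return np.array(m["position"]),d
def onz(n,px,z):
    p,d=ray(n,px); return p+d*((z-p[2])/d[:,2])[:,None]
def cross(px1,px2):  # top, scene -> nearest points of the rays
    p,d=ray("top",px1); q,e=ray("scene",px2); out=[]
    for a,b in zip(d,e):
        s=np.linalg.lstsq(np.c_[a,-b],q-p,rcond=None)[0]; A=p+a*s[0];B=q+b*s[1]
        out.append(np.r_[(A+B)/2,np.linalg.norm(A-B)])
    return np.array(out)
def blobs(im,lo,hi,amin):
    m=cv2.inRange(cv2.cvtColor(im,cv2.COLOR_BGR2HSV),lo,hi)
    c,_=cv2.findContours(m,cv2.RETR_EXTERNAL,cv2.CHAIN_APPROX_NONE); return [x for x in c if cv2.contourArea(x)>amin]
E
python3 - <<'E'
from h import *
np.set_printoptions(precision=4,suppress=True)
t=cv2.imread("pics/top0.png"); s=cv2.imread("pics/scene0.png")
for n,im in(("top",t),("scene",s)):
    for c in blobs(im,(0,0,60),(180,70,255),150):
        r=cv2.minAreaRect(c); print(n,"grey",np.array(r[0]),np.array(r[1]),round(r[2],1))
    for c in blobs(im,(100,150,40),(130,255,255),1000):
        r=cv2.minAreaRect(c)
        if n=="top" and r[0][1]<340:
            b=cv2.boxPoints(r); w=onz(n,b,.045); print("crate",w[:,:2].tolist(),w.mean(0),np.linalg.norm(w-np.roll(w,1,0),axis=1))
rows=[]
for (x,y) in((211,215),(299,228),(403,239)):
    a=cv2.resize(t[y-35:y+35,x-35:x+35],None,fx=3.7,fy=3.7,interpolation=cv2.INTER_NEAREST); rows.append(a)
r2=[cv2.resize(s[y-35:y+35,x-35:x+35],None,fx=3.7,fy=3.7,interpolation=cv2.INTER_NEAREST) for x,y in((298,165),(205,153),(104,142))]
cv2.imwrite("pics/crop.png",np.vstack([np.hstack(rows),np.hstack(r2)]))
E
```

```text
top grey [402.  238.5] [39. 38.] 90.0
top grey [298.9418 227.2796] [39.4855 39.6487] 11.8
top grey [210.1035 215.2586] [39.9245 38.996 ] 68.2
top grey [180.0862 153.4655] [23.5833 25.4403] 68.2
top grey [239.5 139.5] [21. 21.] 90.0
top grey [194.3929  80.3583] [136.425  447.7119] 73.0
crate [[0.5115724747135043, 0.48733125411506006], [0.550549390837619, 0.3181723408195471], [0.38657179878214665, 0.2750009342307374], [0.3467670855101324, 0.44051699379357956]] [0.4489 0.3803 0.045 ] [0.1713 0.1736 0.1696 0.1702]
scene grey [484.5 367. ] [32. 53.] 90.0
scene grey [234.5 362.5] [ 41. 469.] 90.0
scene grey [264.6441 245.6264] [26.537  15.2626] 4.4
scene grey [265.5 222.5] [25. 27.] 90.0
scene grey [337.69 223.17] [31.9612 43.1335] 8.1
scene grey [297.0259 164.9861] [56.8235 48.5294] 61.9
scene grey [204.3966 153.2586] [46.6095 55.8943] 21.8
scene grey [103.0345 143.4138] [49.7663 53.8516] 21.8
scene grey [501.9901  43.6932] [23.495  82.7999] 26.1
scene grey [477.0001  27.    ] [12.0167 60.7157] 18.4
scene grey [405.5  11. ] [22. 27.] 90.0
scene grey [299.   10.5] [21. 20.] 90.0
scene grey [130.  25.] [ 50. 192.] 90.0
```

View pics/crop.png

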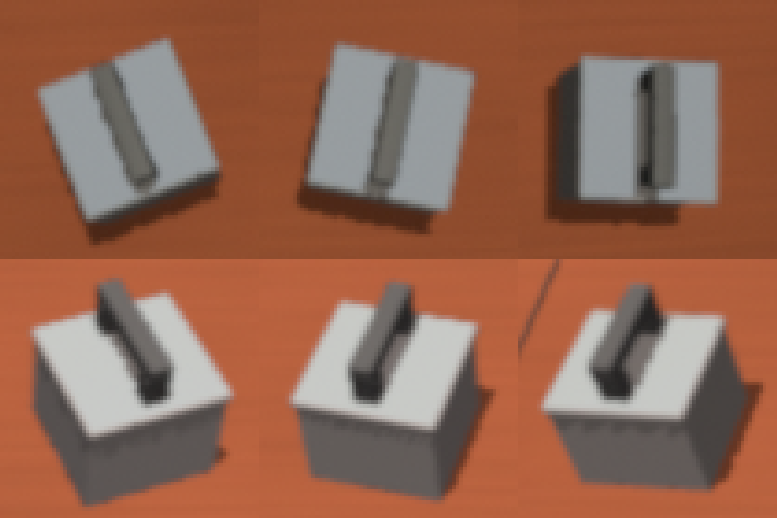

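Crop: each grey bar stands out, running roughly along the tool's radial direction. I'll triangulate the bar centres to check the deck height, and get the poses from the lid outlines.

```bash
python3 - <<'E'
from h import *
np.set_printoptions(precision=4,suppress=True)
C=3.7
T=[np.array(o)-35+np.array(c)/C-.5 for o,c in(((211,215),(124,122)),((299,228),(394-259,121)),((403,239),(663-518,125)))]
S=[np.array(o)-35+np.array(c)/C-.5 for o,c in(((298,165),(134,325-259)),((205,153),(384-259,328-259)),((104,142),(625-518,329-259)))]
print("bar",cross(T,S)); print("bar z.119",onz("top",T,.119))
t=cv2.imread("pics/top0.png")
for c in blobs(t,(0,0,60),(180,70,255),1000)[:3]:
    b=cv2.boxPoints(cv2.minAreaRect(c)); w=onz("top",b,.083); e=[w[i]-w[i-1] for i in range(4)]
    print("lid",w.mean(0),[round(np.linalg.norm(x),4) for x in e],[round(np.degrees(np.arctan2(x[1],x[0]))%90,1) for x in e])
E
python3 -m handwheel '[[[0,0,0,0]]]' 0.08 30
```

```text
bar [[ 0.5669  0.1359  0.1162  0.0033]
 [ 0.5256 -0.1046  0.1143  0.0042]
 [ 0.4828 -0.3906  0.1129  0.0049]]
bar z.119 [[ 0.5664  0.1339  0.119 ]
 [ 0.5253 -0.1064  0.119 ]
 [ 0.4829 -0.3912  0.119 ]]
lid [ 0.4831 -0.3892  0.083 ] [np.float64(0.1069), np.float64(0.1082), np.float64(0.1078), np.float64(0.1069)] [np.float64(86.2), np.float64(87.9), np.float64(85.5), np.float64(87.4)]
lid [ 0.524  -0.1062  0.083 ] [np.float64(0.1066), np.float64(0.1086), np.float64(0.1081), np.float64(0.1085)] [np.float64(76.4), np.float64(76.3), np.float64(76.3), np.float64(75.6)]
lid [0.5641 0.1354 0.083 ] [np.float64(0.1107), np.float64(0.1074), np.float64(0.1109), np.float64(0.1059)] [np.float64(21.4), np.float64(20.5), np.float64(20.6), np.float64(20.4)]
time_s: 0.2
ee_pos: [0.1982, -0.5127, 0.2236]
eef_rot: [-3.142, 0.002, -1.202]
force: [0.7, 0.8, -0.1]
grip_width: 0.0888
```

Deck confirmed at z≈0 (bar tops about 0.115, lid sizes 0.107). Turn and go above the right-hand tub.

```bash
cat > d.py <<'E'
import sys; from h import *
# usage: d.py x y z yaw(deg): shift in tool axes after the turn, and the turn
x,y,z,a=map(float,sys.argv[1:]); o=ctrl.get_obs(); rpy=o["eef_rot"]; a=np.radians(a)
t=-((a-rpy[2]+np.pi)%(2*np.pi)-np.pi); Rm=R.from_euler('xyz',[np.pi,0,a]).as_matrix()
d=np.array([x,y,z])-o["ee_pos"]; print("turn",round(t,3),"shift after turn",(Rm.T@d).round(4),"now",(R.from_euler('xyz',rpy).as_matrix().T@d).round(4),"t",o["time_s"])
E
python3 -m handwheel '[[[0,0,0,0.137],[0,0,0,0.137],[0,0,0,0.137],[-0.019,-0.04,0,0],[-0.019,-0.04,0,0],[-0.019,-0.04,0,0],[-0.019,-0.04,0,0],[-0.019,-0.04,0,0],[-0.019,-0.04,0,0],[-0.019,-0.04,0,0]]]' 0.06 30; python3 d.py .483 -.3905 .16 -92.5
```

```text
time_s: 1.2
ee_pos: [0.4913, -0.3942, 0.2217]
eef_rot: [3.139, 0.004, -1.639]
force: [-0.3, -0.6, 0.6]
grip_width: 0.0603
turn -0.025 shift after turn [-0.0033  0.0084  0.0617] now [-0.0028  0.0083  0.0617] t 1.2
```

```bash
python3 -m handwheel '[[[-0.003,0.008,0.02,-0.025],[0,0,0.02,0],[0,0,0.015,0],[0,0,0.006,0],[0,0,0,0]]]' ; python3 d.py .483 -.3905 .111 -92.5; python3 - <<'E'
from h import *
a=imaging.camera("top")[:,:,::-1][190:290,350:460];b=imaging.camera("scene")[:,:,::-1][70:190,40:170]
f=lambda i:cv2.resize(i,(400,400),interpolation=cv2.INTER_CUBIC)
cv2.imwrite("pics/r1.png",np.hstack([f(a),f(b)]))
E
```

```text
time_s: 1.7
ee_pos: [0.4885, -0.386, 0.1571]
eef_rot: [3.138, 0.006, -1.606]
force: [-0.3, 0.4, -0.3]
grip_width: 0.0605
turn 0.009 shift after turn [0.0047 0.0053 0.0461] now [0.0049 0.0052 0.0461] t 1.7
```

View pics/r1.png

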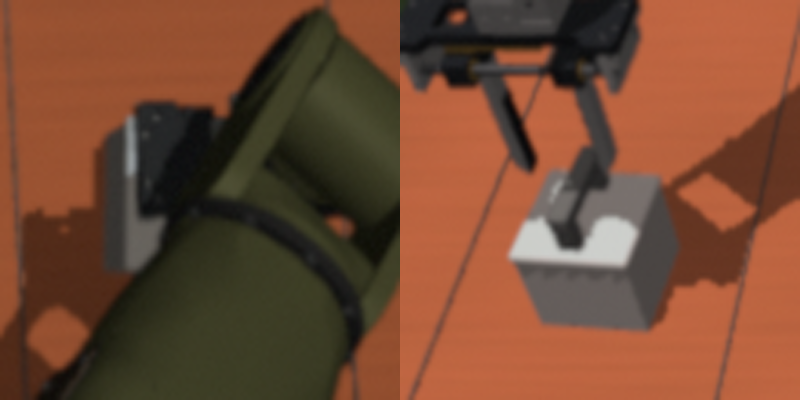

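The scene view shows the fingers straddling the bar. Going down with the small correction.

```bash
python3 -m handwheel '[[[0.005,0.005,0.012,0],[0,0,0.012,0],[0,0,0.012,0],[0,0,0.008,0],[0,0,0.002,0],[0,0,0,0]]]' ; python3 d.py .483 -.3905 .111 -92.5
```

```text
time_s: 2.4
ee_pos: [0.4829, -0.3922, 0.1093]
eef_rot: [3.14, 0.003, -1.607]
force: [1.0, 0.7, 0.6]
grip_width: 0.06
turn 0.007 shift after turn [-0.0017 -0.     -0.0017] now [-0.0017 -0.     -0.0017] t 2.4
```

```bash
python3 -m handwheel '[[[-0.001,0,-0.001,0],[0,0,0,0],[0,0,0,0],[0,0,0,0],[0,0,0,0],[0,0,0,0]]]' 0 40; python3 d.py .483 -.3905 .111 -92.5
```

```text
time_s: 3.0
ee_pos: [0.4836, -0.3914, 0.1119]
eef_rot: [-3.141, 0.002, -1.607]
force: [0.1, 0.5, -2.4]
grip_width: 0.0176
turn 0.008 shift after turn [-0.0008  0.0006  0.0009] now [-0.0008  0.0006  0.0009] t 3.0
```

```bash
python3 -m handwheel '[[[0,0,-0.005,0],[0,0,-0.008,0],[0,0,-0.01,0],[0,0,-0.005,0],[0,0,0,0],[0,0,0,0],[0,0,0,0]]]'; python3 d.py .483 -.3905 .111 -92.5; python3 -c "
from station import ctrl;o=ctrl.get_obs();print(o['force'],o['moment'])"
```

```text
time_s: 3.7
ee_pos: [0.4834, -0.3913, 0.1424]
eef_rot: [-3.141, 0.002, -1.607]
force: [-0.4, 0.3, -2.9]
grip_width: 0.0177
turn 0.008 shift after turn [-0.0008  0.0004  0.0314] now [-0.0007  0.0004  0.0314] t 3.7
[-0.37743413  0.30425594 -2.86679723] [-0.00078779 -0.0139315   0.01552574]
```

Reads about 2.9 N (0.29 kg), so this is probably the nearly empty one. Before carrying it, I'll lift higher, average the force and confirm with a picture.

```bash
python3 -m handwheel '[[[0,0,-0.015,0],[0,0,-0.025,0],[0,0,-0.03,0],[0,0,-0.03,0],[0,0,-0.025,0],[0,0,-0.015,0],[0,0,-0.005,0],[0,0,0,0],[0,0,0,0],[0,0,0,0]]]'; python3 - <<'E'
from h import *
f=[]
for i in range(6):
    a=imaging.camera("scene"); f.append(ctrl.get_obs()["force"])
print(np.mean(f,0),np.std(f,0))
cv2.imwrite("pics/lift.png",a[:,:,::-1])
E
python3 d.py .449 .380 .29 -76.4
```

```text
time_s: 4.7
ee_pos: [0.4823, -0.3907, 0.2968]
eef_rot: [3.14, 0.004, -1.607]
force: [-0.2, 0.4, -2.6]
grip_width: 0.0179
[ 0.09125666 -0.00551216 -2.90357812] [0.37875861 0.4150963  0.50872276]
turn -0.273 shift after turn [-0.7571 -0.1487  0.0073] now [-0.7691  0.061   0.0097] t 5.0
```

View pics/lift.png

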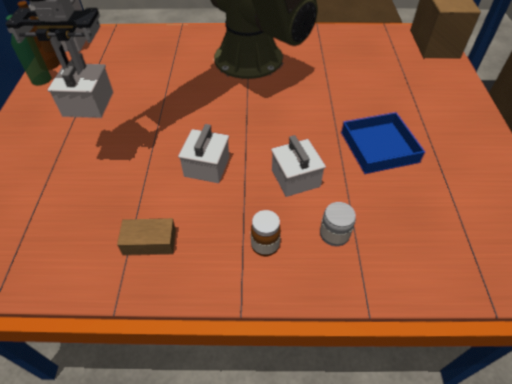

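The tub hangs upright at 2.9 N; full would be 6.9 to 8.3 N, so this is the nearly empty one and the others can stay put. Carrying it to the crate.

```bash
python3 -m handwheel '[[[0,0,0,-0.05],[0,0,0,-0.09],[0,0,0,-0.09],[0,0,0,-0.04],[-0.01,-0.002,0,0],[-0.02,-0.004,0,0],[-0.03,-0.006,0,0],[-0.035,-0.007,0,0],[-0.035,-0.007,0,0],[-0.035,-0.007,0,0]]]'; python3 d.py .449 .380 .29 -76.4
```

```text
time_s: 6.0
ee_pos: [0.4733, -0.2172, 0.2954]
eef_rot: [3.14, 0.005, -1.339]
force: [0.9, 0.0, -2.6]
grip_width: 0.0176
turn -0.005 shift after turn [-0.5862 -0.1168  0.0054] now [-0.5867 -0.1138  0.0085] t 6.0
```

```bash
python3 -m handwheel '[[[-0.035,-0.007,0,0],[-0.035,-0.007,0,0],[-0.035,-0.007,0,0],[-0.035,-0.007,0,0],[-0.035,-0.007,0,0],[-0.035,-0.007,0,0],[-0.035,-0.007,0,0],[-0.035,-0.007,0,0],[-0.035,-0.007,0,0],[-0.035,-0.007,0,0]]]'; python3 d.py .449 .380 .29 -76.4
```

```text
time_s: 7.0
ee_pos: [0.4557, 0.1589, 0.2987]
eef_rot: [-3.138, 0.005, -1.353]
force: [0.2, 0.3, -2.3]
grip_width: 0.018
turn -0.02 shift after turn [-0.2165 -0.0455  0.0087] now [-0.2173 -0.0411  0.0099] t 7.0
```

```bash
python3 -m handwheel '[[[-0.035,-0.007,0,-0.02],[-0.035,-0.007,0,0],[-0.035,-0.007,0,0],[-0.03,-0.007,0,0],[-0.025,-0.006,0,0],[-0.018,-0.005,0,0],[-0.01,-0.003,0,0],[-0.005,-0.001,0,0],[0,0,0,0],[0,0,0,0]]]'; python3 d.py .449 .380 .14 -76.4
```

```text
time_s: 8.0
ee_pos: [0.4454, 0.3696, 0.3]
eef_rot: [-3.137, 0.006, -1.339]
force: [-0.0, -0.4, -1.4]
grip_width: 0.0177
turn -0.005 shift after turn [-0.0093 -0.006   0.16  ] now [-0.0084 -0.0052  0.16  ] t 8.0
```

```bash
python3 -m handwheel '[[[-0.008,-0.005,0.01,0],[-0.001,-0.001,0.02,0],[0,0,0.025,0],[0,0,0.025,0],[0,0,0.025,0],[0,0,0.02,0],[0,0,0.012,0],[0,0,0.005,0],[0,0,0,0],[0,0,0,0]]]'; python3 d.py .449 .380 .117 -76.4
python3 - <<'E'
from h import *
cv2.imwrite("pics/cr.png",cv2.resize(imaging.camera("scene")[80:240,300:480,::-1],(720,640),interpolation=cv2.INTER_CUBIC)[:600])
E
```

```text
time_s: 9.0
ee_pos: [0.4523, 0.3795, 0.1505]
eef_rot: [-3.135, 0.007, -1.346]
force: [0.9, 0.5, -2.3]
grip_width: 0.0177
turn -0.012 shift after turn [-0.0012  0.0031  0.0335] now [-0.001   0.0033  0.0334] t 9.0
```

View pics/cr.png

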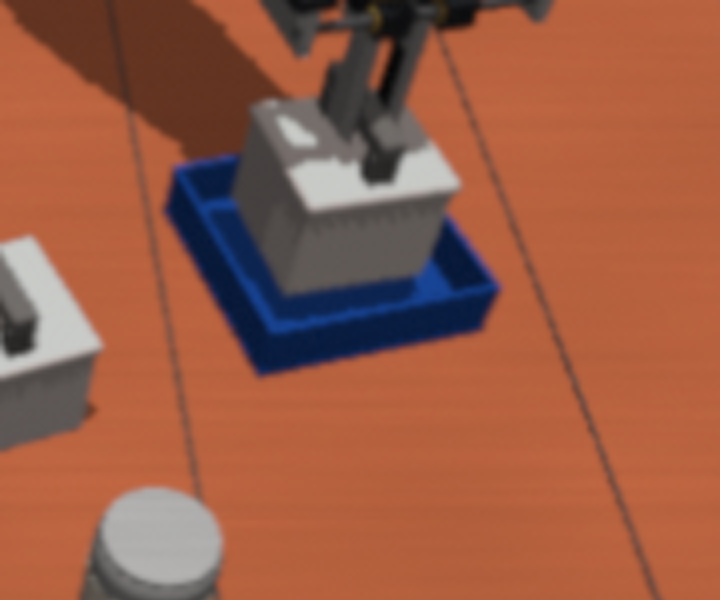

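The tub hangs level inside the crate walls, centred. Lowering slowly the last 33 mm.

```bash
python3 -m handwheel '[[[-0.001,0.003,0.006,0],[0,0,0.007,0],[0,0,0.006,0],[0,0,0.005,0],[0,0,0.003,0],[0,0,0.002,0],[0,0,0.001,0],[0,0,0,0],[0,0,0,0],[0,0,0,0]]]'; python3 d.py .449 .380 .117 -76.4
```

```text
time_s: 10.05
ee_pos: [0.4497, 0.3807, 0.1198]
eef_rot: [-3.132, 0.008, -1.346]
force: [1.2, -0.0, -2.7]
grip_width: 0.0178
turn -0.012 shift after turn [0.0005 0.0009 0.0028] now [0.0006 0.0009 0.0028] t 10.05
```

```bash
python3 -m handwheel '[[[0,0,0.0015,0],[0,0,0.0015,0],[0,0,0.001,0],[0,0,0,0],[0,0,0,0]]]'; python3 d.py .449 .380 .117 -76.4
```

```text
time_s: 10.55
ee_pos: [0.4504, 0.3814, 0.1171]
eef_rot: [-3.129, 0.009, -1.346]
force: [0.1, 0.2, -0.0]
grip_width: 0.0179
turn -0.012 shift after turn [0.001  0.0017 0.0001] now [0.0011 0.0017 0.0001] t 10.55
```

Force has gone to zero at z=0.117, so it is on the floor. Releasing and going straight up.

```bash
python3 -m handwheel '[[[0,0,0,0],[0,0,0,0],[0,0,0,0],[0,0,0,0],[0,0,0,0]]]' 0.06 10; python3 -m handwheel '[[[0,0,-0.01,0],[0,0,-0.02,0],[0,0,-0.03,0],[0,0,-0.03,0],[0,0,-0.03,0],[0,0.04,0,0],[0,0.04,0,0],[0,0,0,0],[0,0,0,0]]]'
python3 - <<'E'
from h import *
np.set_printoptions(precision=4,suppress=True)
i=imaging.camera("top")[:,:,::-1].copy(); s=imaging.camera("scene")[:,:,::-1]
cv2.imwrite("pics/e.png",np.hstack([i,s])[:, :]) ; cv2.imwrite("pics/e.png",cv2.resize(np.hstack([i,s]),(800,300)))
for c in blobs(i,(0,0,60),(180,70,255),300):
    b=cv2.boxPoints(cv2.minAreaRect(c)); w=onz("top",b,.083); print(w.mean(0),[round(np.linalg.norm(w[k]-w[k-1]),3) for k in(0,1)])
E
```

```text
time_s: 11.05
ee_pos: [0.4504, 0.3813, 0.117]
eef_rot: [-3.129, 0.009, -1.346]
force: [0.6, 0.4, -0.1]
grip_width: 0.0544
time_s: 11.95
ee_pos: [0.3692, 0.3613, 0.2474]
eef_rot: [-3.124, 0.012, -1.346]
force: [0.6, -0.2, 0.1]
grip_width: 0.0599
[0.4505 0.3788 0.083 ] [np.float64(0.11), np.float64(0.113)]
[ 0.5243 -0.106   0.083 ] [np.float64(0.106), np.float64(0.108)]
[0.5641 0.1354 0.083 ] [np.float64(0.111), np.float64(0.107)]
[0.7405 0.2193 0.083 ] [np.float64(0.07), np.float64(0.071)]
[0.7765 0.0505 0.083 ] [np.float64(0.062), np.float64(0.06)]
[0.9926 0.1867 0.083 ] [np.float64(0.469), np.float64(1.451)]
```

View pics/e.png

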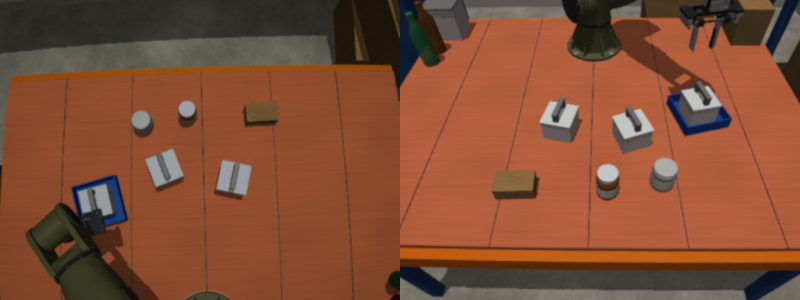

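The tub stands level in the crate, within about 2 mm of its centre. The gripper is clear and the other things have not moved.

```bash
python3 -c "
from station import ctrl;print(ctrl.hand_in())"
```

```text
the job is handed in; nothing more can be done
None
```

The nearly empty tub is in the blue crate, upright and on its floor. I handed the job in at about 12 s of robot time; no verdict is reported.

- **Which tub:** I hefted only the right-hand one, at (0.483, -0.391). It read 2.9 N on average (noise about 0.5 N). A nearly empty tub weighs about 2.6 N and a full one at least 6.9 N, so I left the other two untouched. I did not weigh them.
- **Placing:** the wrist force fell to zero at TCP height 0.117 m, the height expected with the tub on the crate floor. I then opened the gripper and moved it clear.
- **Last pictures:** the tub looks upright, with its lid about 2 mm from the crate's centre. The full tubs measure within 1 mm of where they started, and the tin, jar and packet look undisturbed.
- **Disagreements:** one force reading during the carry was only 1.4 N, in line with sensor noise because the readings after it were 2.3 and 2.7 N. The placed lid measured slightly large, 110 x 113 mm, probably because the gripper partly covered it in the top view.

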